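# Trap a levelling foot under bench tweezers at the marked gap

## Robot

A 6-joint arm with a two-finger parallel gripper is mounted at the origin on the work surface. World frame = base frame: x ahead of the robot, y to its left, z up, the work surface at z = 0. Lengths are in m, angles in rad, forces in N, time in s.
With the tool pointing down it reaches from about 0.35 to 0.975 m from the base axis. Payload 4.9 kg.
Tool frame: the origin (TCP) lies at the very end of the fingers, on their centre line; the grasp point (between the pads) lies 19 mm behind it; z points along the fingers, y is the line along which they close (so a half turn about z gives the same grasp; the last joint's range is limited). The gripper opens to 85 mm and grips with 20 to 120 N. Pads are 22 mm wide; open, the fingers measure 114 mm over their backs; the gripper's body (76 mm by 85 mm) begins 54 mm behind the grasp point. The pads swing forward as they close: fully open they stand 13 mm farther back than shut.
Start: joints at [-1.246, 0.053, 1.613, -0, 1.476, -0.119], TCP at [0.268, -0.564, 0.231] pointing down, gripper open.
Joint ranges: [-3.01, 3.01], [-1.01, 2.22], [0.06, 2.58], [-1.02, 4.17], [0.09, 2.62], [-3.14, 3.14]. Speed limits (rad/s): [2.57, 2.57, 3.14, 3.14, 3.14, 3.14].

## Interface

Orientations are given as a rotation vector (axis times angle).
In Python, from station import ctrl gives the robot as it stands.
- The arm moves only by the shell command python3 -m crank 'ROWS' [OPENING] [FORCE]. ROWS is text: rows parted by semicolons, each of 4 numbers parted by spaces: the shift along the world's x, y, z in units of 0.5 m (1.0 is 0.5 m), then the turn about the world's z in units of 90 degrees (1.0 is 90 degrees). In form: x y z turn; .... A call has exactly 5 rows; each row shifts and turns the commanded pose from where the row before left it; what a row does not reach is not made up. A row lasts 1/12 s, in which the tool goes at most 41.7 mm and 7.16 degrees, less where a joint would pass 70% of its speed; a pose out of reach is approached as far as the arm can. A call with a number of a shift or a turn outside -1 to 1 is refused whole. A call with a gripper value outside its range is refused whole. OPENING is the opening in per cent of the stroke, from 0 (shut) to 100 (fully open), set as the call begins (- or left out, the last holds). The fingers move at their own pace and stop on an object; FORCE is the grip in N (left out, the last holds). Time passes only in rows, so rows that do not move let the fingers close, or fill a call up. It gives the time, the measured TCP pose, the force, the opening and the grip force at its end, in the units of the state.
- ctrl.get_obs(): the state, without advancing time (a new reading comes with each control period).
- ctrl.get_image(name): name is "scene" or "top" or "wrist"; returns (picture, depth): 420x560x3 uint8, red, green, blue; 420x560 float32, m along the optical axis (not along the pixel's ray), 0 where there is no reading.
- ctrl.get_calibration(name): a dict with "fx", "fy", "cx", "cy" (pixels), "extrinsics" (4x4, takes a point from world to camera coordinates). Camera axes: x right, y down, z forward; pixel columns grow to the right and rows downward; lengths in m; the calibration is good to about 2 mm. A picture is of the moment at which its call begins: read the wrist's pose just before it. get_calibration takes no time and is no camera call; for the wrist camera it gives the pose at the moment of the call.
- ctrl.finish_job(): hands the job in; it is judged then, once.
The state is a dict: "t": time; "q": joint angles; "dq": joint speeds; "effort": joint torques, N m; "tool_pos": TCP position; "tool_rot": TCP orientation; "contact_force": force on the tool from outside, world axes, zero at the start; "wrist_torque": the same for the moment, N m; "opening": finger opening in m; "grip_force": force on a finger pad.
Only numpy, scipy, OpenCV 4.12 (cv2) and the standard library are available. Lean on these libraries where they do the work, as an engineer would, in place of code of your own. Each camera call takes 0.05 s, during which the arm holds its last target. There are 200 camera calls.

## Task

Pluck the orange-disc levelling foot from the wooden pocket tray by its steel stem and stand it, disc down and fully home, in the round nest between the open tips of the bench-mounted sprung tweezers, and let go of it. Then squeeze the blue grips of the tweezers between the fingers until the gap between the two tips is as wide as the gap between the two green marks (17 mm), so that the tips reach over the disc on either side without pinching the stem, and finish while holding the tips steady at that gap: do not let go. Leave the two black feet in their pockets, and the glue bottle and the nut jar where they are.

Things in the scene. Friction and masses are not known exactly. Their poses are not given: they have to be found in the camera images.
- tray: Fixed dark wooden pocket tray, 80 x 230 x 16 mm high, yaw varies. Origin: centre of its underside. Three round pockets 30 mm wide and 5 mm deep (floor 11 mm above the bench) in a row along its y axis at y = -75, 0, +75 mm; a levelling foot stands in each, in any order.
- foot_orange: Loose levelling foot to be moved, about 60 g: orange disc 26 mm across and 5 mm thick, with an upright steel stem 12 mm in diameter rising from its centre, its top end orange too; 60 mm tall in all. Origin: centre of the disc's underside; z runs up the stem.
- foot_black1: A like foot with a black disc and stem end, in another pocket; leave it alone. Origin: centre of the disc's underside.
- foot_black2: A second like foot with a black disc and stem end; leave it alone. Origin: centre of the disc's underside.
- station: Fixed tweezer station, yaw varies: dark steel plate 275 (x) x 110 (y) mm, top 20 mm above the bench. Origin: on the bench below the middle between the blue grips; x runs from tips to pivots, z up. Nest centred at x=-85, tips end at x=-107, pivots at x=115, y=+-14 mm under a blue bracket 42 mm high. On a white strip at x=-130 two green marks, inner edges 17 mm apart, centred on y=0.
- nest (a point): Centre of the floor of the round nest in the plate (white floor): 32 mm wide with a 3 mm chamfered mouth, 5 mm deep, floor 15 mm above the bench (a seated disc is flush with the plate). The steel tips (22.5 to 29.5 mm above the bench) lie along the station's x on either side, 22 mm from its centre when open.
- grip_mid (a point): Midway between the two open blue grips, 46 mm above the bench, at the station's x=0, y=0: close on them here along the station's y. The grips are upright plates, 27 to 61 mm above the bench, 34 mm long along x. The leaves are sprung apart independently: each pushes back 3.5 N when open, 8 N at 17 mm tip gap, and springs open if let go.
- leaf_left: Left leaf of the tweezers (station's +y side), steel with a blue grip. Origin: its pivot, 31 mm above the bench. It turns about the vertical by 0 (open) to 0.1 rad (tip travels 20 mm inwards); 0.068 rad on both leaves gives the marked gap.
- leaf_right: Right leaf (station's -y side), the mirror image of the left one.
- tip_left (a point): Middle of the inner face of the left tip, beside the nest, 26 mm above the bench. Tip gap = distance from this to tip_right: 44 mm when open. The ends of the tips are red.
- tip_right (a point): Middle of the inner face of the right tip, beside the nest.
- grip_left (a point): Middle of the outer face of the upright rounded rib on the left grip, 46 mm above the bench; fingers press on the ribs. Width over both ribs: 54 mm open, about 38 mm between the fingers when the tip gap is 17 mm; each mm off this width takes 1.74 mm off the tip gap.
- grip_right (a point): The same on the right grip.
- glue_bottle: Loose yellow glue bottle with red cap, 60 mm wide, 130 mm tall, at the far side; leave it alone. Origin: centre of its underside.
- nut_jar: Loose amber jar, 64 mm wide, 70 mm tall, at the far side; leave it alone. Origin: centre of its underside.

How it is judged:
By the outcome, as a careful person would: the job done as asked, in the order asked, and still so for the second after the job is handed in, while the arm keeps its last pose, push and grip.
It also fails if it takes over 48 s, if anything falls off the work surface, if the arm or the gripper's body presses on something with over 40 N, if the wrist force passes 120 N, or if a joint passes its speed limit or range.

## Working session

There is one attempt and no reset: what is moved stays moved. The work goes in short steps, Python scripts to look and compute and a shell command to move; the robot and the scene stay as the last step left them, time stands still between calls to the robot, and variables do not carry over. Pictures are saved under pics/ and viewed, at most 12 in all, crops included, and the job is handed in when it is done.

```bash
mkdir -p pics; ls; python3 - <<'E'
from station import ctrl
import cv2,numpy as np
o=ctrl.get_obs(); print(o)
for n in("top","scene"):
    im,d=ctrl.get_image(n); c=ctrl.get_calibration(n); np.savez(f"pics/{n}0.npz",im=im,d=d,fx=c["fx"],fy=c["fy"],cx=c["cx"],cy=c["cy"],E=c["extrinsics"])
    cv2.imwrite(f"pics/{n}0.png",im[:,:,::-1]); print(n,c["fx"],np.round(c["extrinsics"],3).tolist())
E
```

```text
pics
{'t': 0.0, 'q': array([-1.24598962e+00,  5.33546905e-02,  1.61428005e+00, -2.55658111e-05,
        1.47599836e+00, -1.19002274e-01]), 'dq': array([-2.07380807e-03, -8.27560879e-04,  7.69777051e-05,  1.44384881e-04,
        1.92763597e-03, -8.46856171e-05]), 'effort': array([ 1.49879397e-03, -3.93676400e+01, -3.70176458e+01, -5.89862043e-05,
        7.04114093e-03,  5.03794851e-06]), 'tool_pos': array([ 0.26815828, -0.5638659 ,  0.2300727 ]), 'tool_rot': array([-3.06258280e+00, -6.90983872e-01,  3.68758270e-04]), 'contact_force': array([ 0.43812091,  0.24979337, -0.13172302]), 'wrist_torque': array([-0.03637091,  0.0143074 , -0.03651303]), 'grip_force': 0.0, 'opening': 0.08573089614567672}
top 404.26373752480737 [[-0.016, -0.999, -0.033, 0.019], [-0.988, 0.021, -0.15, 0.597], [0.151, 0.031, -0.988, 0.773], [0.0, 0.0, 0.0, 1.0]]
scene 480.73114026924924 [[0.568, 0.823, -0.017, -0.307], [0.478, -0.346, -0.807, -0.223], [-0.67, 0.451, -0.59, 1.309], [0.0, 0.0, 0.0, 1.0]]
```

View pics/top0.png

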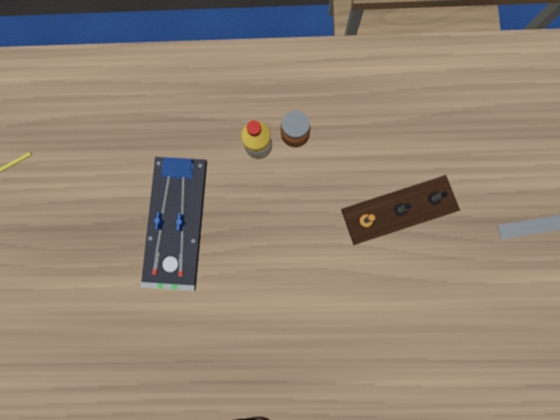

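View pics/scene0.png

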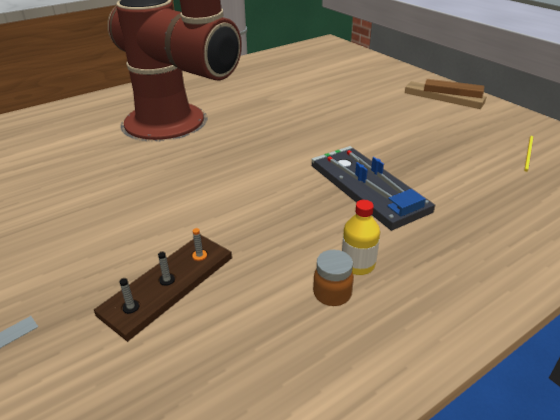

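The top view shows the tray with the orange foot at about (367,220). The station's nest is at (170,264), its blue grips at (158,221) and (180,222), the red tips at (155,272) and (181,274), and the green marks at row 287. Next I'll turn these into world positions.

```bash
cat > h.py <<'E'
import numpy as np, cv2
from scipy.spatial.transform import Rotation as R
def load(f):
    z=np.load(f); return {k:z[k] for k in z}
def snap(n,f):
    from station import ctrl
    c=ctrl.get_calibration(n); im,d=ctrl.get_image(n)
    np.savez(f"pics/{f}.npz",im=im,d=d,fx=c["fx"],fy=c["fy"],cx=c["cx"],cy=c["cy"],E=c["extrinsics"])
    cv2.imwrite(f"pics/{f}.png",im[:,:,::-1]); return load(f"pics/{f}.npz")
def ray(v,uv):
    E=v["E"]; C=-E[:3,:3].T@E[:3,3]
    r=E[:3,:3].T@np.array([(uv[0]-v["cx"])/v["fx"],(uv[1]-v["cy"])/v["fy"],1.]); return C,r
def onz(v,uv,z):
    C,r=ray(v,uv); return C+r*(z-C[2])/r[2]
def proj(v,p):
    q=v["E"][:3,:3]@p+v["E"][:3,3]; return np.array([v["fx"]*q[0]/q[2]+v["cx"],v["fy"]*q[1]/q[2]+v["cy"]])
def dep(v,uv):
    C,r=ray(v,uv); return C+r*v["d"][int(round(uv[1])),int(round(uv[0]))]
def blobs(v,lo,hi,box=None,amin=5):
    h=cv2.cvtColor(v["im"],cv2.COLOR_RGB2HSV); m=cv2.inRange(h,lo,hi)
    if box is not None:
        k=np.zeros_like(m); x0,y0,x1,y1=box; k[y0:y1,x0:x1]=1; m=m*k
    n,l,s,c=cv2.connectedComponentsWithStats(m,connectivity=8)
    return [(c[i].round(2),s[i].tolist()) for i in range(1,n) if s[i][4]>=amin]
E
python3 - <<'E'
from h import *
v=load("pics/top0.npz")
B=(140,150,210,295)
for nm,lo,hi,z,b in (("white",(0,0,170),(180,50,255),.015,(155,250,185,280)),("green",(45,100,80),(80,255,255),.02,B),("red",(0,130,80),(6,255,255),.0295,B),("red2",(170,130,80),(180,255,255),.0295,B),("blue",(100,120,50),(125,255,255),.061,B),
  ("orange",(7,150,130),(20,255,255),.016,(340,195,385,240))):
    for c,s in blobs(v,lo,hi,b): print(nm,c,s,onz(v,c,z).round(4),dep(v,c).round(4))
s=load("pics/scene0.npz")
for c,st in blobs(s,(4,170,150),(20,255,255),(180,220,220,270)): print("scene orange",c,st,onz(s,c,.069).round(4),onz(s,c,.016).round(4),dep(s,c).round(4))
# tray: dark mask
h=cv2.cvtColor(v["im"],cv2.COLOR_RGB2HSV); m=cv2.inRange(h,(0,0,0),(180,255,75)); k=m*0;k[165:255,330:470]=1
cs=max(cv2.findContours(m*k,0,2)[0],key=cv2.contourArea); r=cv2.boxPoints(cv2.minAreaRect(cs)); print("tray",[onz(v,p,.016).round(3) for p in r])
k=m*0;k[150:295,135:215]=1
cs=max(cv2.findContours(m*k,0,2)[0],key=cv2.contourArea); r=cv2.boxPoints(cv2.minAreaRect(cs)); print("st",[onz(v,p,.02).round(3) for p in r])
a=cv2.resize(v["im"][190:250,335:465],None,fx=5,fy=5,interpolation=2); cv2.imwrite("pics/c1.png",a[:,:,::-1])
E
```

```text
white [169.67 263.77] [163, 257, 14, 15, 168] [0.473  0.2303 0.015 ] [0.473  0.2306 0.014 ]
green [159.69 284.75] [158, 283, 4, 5, 16] [0.431  0.2484 0.02  ] [0.4311 0.2477 0.0222]
green [173.71 285.64] [172, 284, 4, 4, 14] [0.4288 0.2195 0.02  ] [0.4289 0.2192 0.0209]
red [154.15 271.7 ] [152, 270, 5, 5, 20] [0.4576 0.2575 0.0295] [0.4576 0.2575 0.0295]
red [180.5 273.5] [179, 272, 4, 4, 16] [0.4532 0.2035 0.0295] [0.4532 0.2032 0.0304]
blue [177.02 167.78] [161, 158, 33, 21, 589] [0.665  0.2063 0.061 ] [0.6694 0.2114 0.0428]
blue [158.3  220.81] [154, 212, 10, 17, 115] [0.5579 0.2416 0.061 ] [0.5578 0.2413 0.062 ]
blue [179.78 221.78] [176, 213, 9, 18, 107] [0.5551 0.1985 0.061 ] [0.555  0.1983 0.0616]
orange [367.07 219.48] [360, 214, 15, 13, 103] [ 0.5569 -0.1795  0.016 ] [ 0.5526 -0.1711  0.0592]
scene orange [195.52 230.39] [193, 228, 6, 5, 23] [ 0.5578 -0.1768  0.069 ] [ 0.4963 -0.1524  0.016 ] [ 0.5591 -0.1773  0.0701]
scene orange [199.51 255.65] [192, 250, 15, 10, 72] [ 0.6183 -0.2004  0.069 ] [ 0.563  -0.1784  0.016 ] [ 0.5615 -0.1779  0.0146]
tray [array([ 0.579, -0.127,  0.016]), array([ 0.647, -0.35 ,  0.016]), array([ 0.574, -0.367,  0.016]), array([ 0.507, -0.147,  0.016])]
st [array([0.441, 0.285, 0.02 ]), array([0.704, 0.269, 0.02 ]), array([0.69 , 0.154, 0.02 ]), array([0.429, 0.176, 0.02 ])]
```

View pics/c1.png

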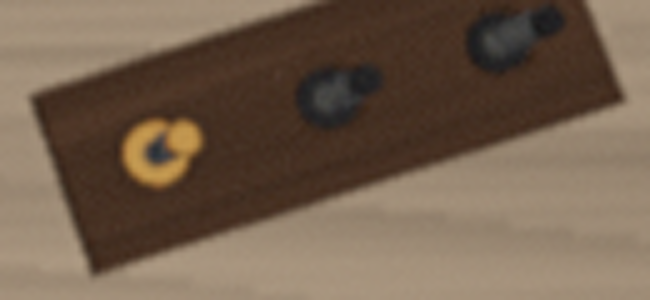

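The crop shows the orange disc at about (366.4,220.4) and its stem top at (371.8,217.6). Both views agree on a foot position near (0.558, -0.178). I'll move above it now.

```bash
python3 -m crank '.0387 .0515 -.0093 -.0224;.0387 .0515 -.0093 -.0224;.0387 .0515 -.0093 -.0224;.0387 .0515 -.0093 -.0224;.0387 .0515 -.0093 -.0224' 60 60
python3 -m crank '.0387 .0515 -.0093 -.0224;.0387 .0515 -.0093 -.0224;.0387 .0515 -.0093 -.0224;.0387 .0515 -.0093 -.0224;.0387 .0515 -.0093 -.0224'
python3 -m crank '.0387 .0515 -.0093 -.0224;.0387 .0515 -.0093 -.0224;.0387 .0515 -.0093 -.0224;.0387 .0515 -.0093 -.0224;0 0 0 -.0224'
python3 - <<'E'
from h import *
v=snap("wrist","w1")
for c,s in blobs(v,(4,150,110),(22,255,255)): print(c,s,onz(v,c,.071).round(4),onz(v,c,.016).round(4),dep(v,c).round(4))
E
```

```text
t: 0.52
tool_pos: [0.3655, -0.4342, 0.2073]
tool_rot: [-3.113, -0.416, 0.0]
contact_force: [0.1, -0.1, -0.4]
opening: 0.0514
grip_force: 0.0
t: 0.93
tool_pos: [0.4623, -0.3053, 0.1841]
tool_rot: [-3.138, -0.141, 0.001]
contact_force: [0.5, -0.5, -0.2]
opening: 0.0514
grip_force: 0.0
t: 1.35
tool_pos: [0.5407, -0.1994, 0.1645]
tool_rot: [-3.136, 0.127, 0.002]
contact_force: [-1.0, 0.6, -0.5]
opening: 0.0516
grip_force: 0.0
[248.97 185.15] [233, 164, 35, 43, 600] [ 0.5632 -0.181   0.071 ] [ 0.5529 -0.1755  0.016 ] [ 0.5615 -0.1801  0.0617]
```

View pics/w1.png

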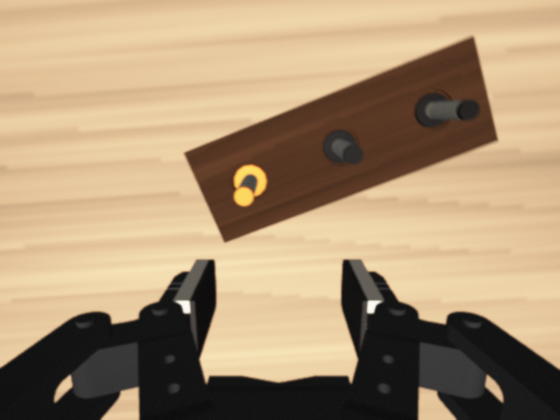

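The wrist view shows the orange stem top at (244,196) and the disc at about (250,181).

```bash
python3 - <<'E'
from h import *
from station import ctrl
v=load("pics/w1.npz")
print(onz(v,(244,196.5),.071),onz(v,(250,181.5),.016)); o=ctrl.get_obs(); print(o["tool_pos"],R.from_rotvec(o["tool_rot"]).as_matrix().round(3).tolist())
E
```

```text
[ 0.55599507 -0.17696294  0.071     ] [ 0.55581155 -0.17665105  0.016     ]
[ 0.53980004 -0.20124739  0.16480882] [[0.997, -0.083, -0.002], [-0.083, -0.997, 0.001], [-0.002, -0.001, -1.0]]
```

```bash
python3 -m crank '.0324 .0484 0 0;0 0 -.05 0;0 0 -.05 0;0 0 -.05 0;0 0 0 0'; python3 - <<'E'
from h import *
v=snap("wrist","w2")
for c,s in blobs(v,(4,150,110),(22,255,255)): print(c,s,onz(v,c,.071).round(4),dep(v,c).round(4))
from station import ctrl
print(ctrl.get_obs()["tool_pos"])
E
```

```text
t: 1.82
tool_pos: [0.5512, -0.1783, 0.0849]
tool_rot: [-3.135, 0.132, 0.016]
contact_force: [-0.2, 0.4, -1.2]
opening: 0.0514
grip_force: 0.0
[360.6 144.8] [360, 144, 2, 3, 5] [ 0.6018 -0.2163  0.071 ] [ 0.5958 -0.2272  0.018 ]
[345.08 151.75] [343, 149, 6, 7, 12] [ 0.5994 -0.2097  0.071 ] [ 0.5925 -0.2187  0.0164]
[335.74 155.22] [332, 152, 9, 8, 23] [ 0.5983 -0.2057  0.071 ] [ 0.5909 -0.2134  0.0163]
[300.67 166.5 ] [300, 165, 3, 4, 6] [ 0.5948 -0.1907  0.071 ] [ 0.5861 -0.1931  0.0159]
[313.4 165.6] [312, 164, 4, 4, 5] [ 0.5947 -0.1961  0.071 ] [ 0.5862 -0.2003  0.0171]
[294.29 168.57] [293, 168, 4, 2, 7] [ 0.5941 -0.1879  0.071 ] [ 0.5855 -0.1893  0.0174]
[290.81 174.15] [286, 171, 11, 8, 27] [ 0.5919 -0.1863  0.071 ] [ 0.5826 -0.1871  0.0183]
[302.43 171.14] [300, 170, 5, 3, 7] [ 0.5928 -0.1913  0.071 ] [ 0.5836 -0.1939  0.0171]
[284.   178.55] [282, 177, 6, 5, 11] [ 0.5902 -0.1832  0.071 ] [ 0.5802 -0.183   0.017 ]
[276.56 181.33] [274, 179, 6, 7, 9] [ 0.5893 -0.1799  0.071 ] [ 0.5787 -0.1786  0.0161]
[269.36 184.55] [267, 182, 6, 7, 11] [ 0.5881 -0.1767  0.071 ] [ 0.5772 -0.17
[... 582 characters left out ...]
-0.1628  0.071 ] [ 0.5717 -0.1556  0.0177]
[276.52 213.89] [253, 195, 47, 42, 418] [ 0.5748 -0.1787  0.071 ] [ 0.5626 -0.1772  0.0283]
[221.4 202.4] [220, 201, 4, 3, 5] [ 0.582  -0.1551  0.071 ] [ 0.5693 -0.1454  0.0179]
[202.43 208.  ] [201, 207, 4, 3, 7] [ 0.5802 -0.1465  0.071 ] [ 0.5666 -0.1336  0.0168]
[206.6 207.2] [205, 206, 4, 4, 5] [ 0.5804 -0.1484  0.071 ] [ 0.5671 -0.1363  0.0174]
[218.5  209.88] [217, 207, 4, 6, 8] [ 0.5787 -0.1534  0.071 ] [ 0.5647 -0.1429  0.0168]
[210.33 215.17] [209, 214, 4, 3, 6] [ 0.5766 -0.1495  0.071 ] [ 0.562  -0.1377  0.0171]
[274.28 252.85] [259, 238, 32, 31, 323] [ 0.5565 -0.1761  0.071 ] [ 0.5574 -0.1762  0.0731]
[ 0.55266136 -0.17898911  0.08769988]
```

View pics/w2.png

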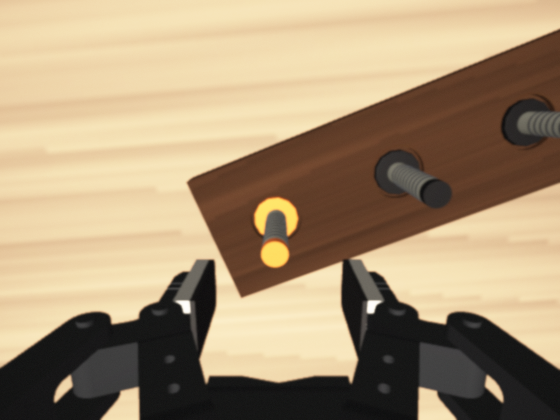

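The stem top is at (274,253), which gives (0.5565, -0.1761) and sits between the fingers. I'll correct the small offset and descend.

```bash
python3 -m crank '.0076 .0058 0 0;0 0 -.035 0;0 0 -.035 0;0 0 -.035 0;0 0 0 0'; python3 -m crank '0 0 0 0;0 0 0 0;0 0 0 0;0 0 0 0;0 0 0 0' 0 40
```

```text
t: 2.28
tool_pos: [0.5584, -0.1765, 0.0375]
tool_rot: [-3.138, 0.132, 0.004]
contact_force: [-0.9, 0.6, -0.9]
opening: 0.0513
grip_force: 0.0
t: 2.7
tool_pos: [0.5608, -0.1775, 0.0411]
tool_rot: [3.137, -0.132, 0.006]
contact_force: [-0.7, -0.1, 6.5]
opening: 0.0107
grip_force: 39.0
```

```bash
python3 -m crank '0 0 .03 0;0 0 .05 0;0 0 .06 0;0 0 .06 0;0 0 0 0'; python3 -m crank '-.014 .08 0 0;-.014 .08 0 0;-.014 .08 0 0;-.014 .08 0 0;-.014 .08 0 0';python3 -m crank '-.014 .08 0 0;-.014 .08 0 0;-.014 .08 0 0;-.014 .08 0 0;0 0 0 0'
python3 - <<'E'
from h import *
v=snap("wrist","w3")
from station import ctrl
o=ctrl.get_obs(); print(o["tool_pos"],o["opening"],o["grip_force"],R.from_rotvec(o["tool_rot"]).as_matrix().round(3).tolist())
E
```

```text
t: 3.12
tool_pos: [0.5632, -0.1786, 0.1468]
tool_rot: [3.134, -0.131, 0.018]
contact_force: [0.3, -0.8, 0.7]
opening: 0.011
grip_force: 39.0
t: 3.53
tool_pos: [0.5235, 0.0247, 0.1386]
tool_rot: [-3.139, 0.133, -0.001]
contact_force: [0.5, 0.0, -0.8]
opening: 0.0112
grip_force: 39.2
t: 3.95
tool_pos: [0.4944, 0.1889, 0.1387]
tool_rot: [-3.136, 0.121, 0.001]
contact_force: [0.8, -0.5, -0.9]
opening: 0.0108
grip_force: 39.3
[0.49510936 0.18613492 0.13855327] 0.010871299042082495 39.26012992858887 [[0.997, -0.078, -0.0], [-0.078, -0.997, 0.0], [-0.0, -0.0, -1.0]]
```

View pics/w3.png

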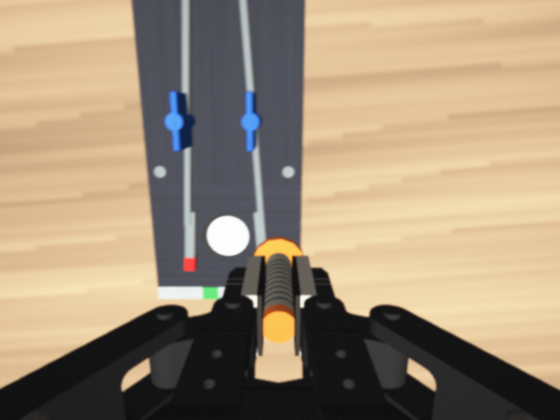

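The wrist view shows the nest at (228,236) and the held foot's disc near (278,262) with its stem top at (279,326). The blue grips are at (174,121) and (250,121), and the left red tip is at (190,264).

```bash
python3 - <<'E'
from h import *
v=load("pics/w3.npz")
for nm,lo,hi,z,b in (("white",(0,0,170),(180,60,255),.015,(200,205,255,265)),("green",(45,100,80),(80,255,255),.02,None),("red",(0,150,80),(5,255,255),.0295,(170,240,215,280)),("blue",(100,120,50),(125,255,255),.061,None),("orange",(5,140,110),(25,255,255),.11,(240,225,315,350)),("bolt",(0,0,95),(180,60,200),.02,(145,160,300,185))):
    for c,s in blobs(v,lo,hi,b,30): print(nm,c,s,onz(v,c,z).round(4),dep(v,c).round(4))
for u in ((278,262),(279,326)):print(u,onz(v,u,.1086+(.005 if u[1]<300 else .06)).round(4),dep(v,u).round(4))
for u in ((262,254),(278,246),(294,254),(279,338),(270,330)): print(dep(v,u).round(4))
E
```

```text
white [227.61 235.41] [207, 216, 43, 40, 1353] [0.4739 0.2303 0.015 ] [0.4742 0.2301 0.0159]
green [210.04 292.46] [204, 287, 13, 12, 155] [0.43   0.2484 0.02  ] [0.4308 0.248  0.0216]
red [189.46 264.23] [184, 258, 12, 13, 141] [0.4586 0.2583 0.0295] [0.4591 0.2579 0.0308]
blue [178.68 121.47] [164, 91, 31, 61, 1169] [0.5604 0.2427 0.061 ] [0.5604 0.2427 0.0611]
blue [250.09 120.34] [241, 92, 20, 60, 710] [0.5578 0.2013 0.061 ] [0.5578 0.2012 0.0629]
orange [278.38 248.28] [254, 237, 49, 29, 730] [0.4963 0.1896 0.11  ] [0.4976 0.1895 0.1134]
orange [278.1  323.24] [262, 304, 33, 39, 1069] [0.4546 0.193  0.11  ] [0.4921 0.1898 0.1706]
bolt [148.14 171.86] [147, 160, 4, 25, 44] [0.5273 0.2805 0.02  ] [0.5274 0.2802 0.0207]
bolt [159.67 171.8 ] [151, 161, 17, 24, 198] [0.5267 0.2723 0.02  ] [0.5272 0.271  0.0239]
bolt [185.9  172.02] [179, 160, 13, 25, 260] [0.5251 0.2537 0.02  ] [0.5267 0.2506 0.0315]
bolt [203.81 170.76] [198, 160, 11, 25, 108] [0.525  0.2408 0.02  ] [0.5249 0.241  0.0192]
bolt [234.5  170.16] [224, 160, 21, 25, 209] [0.5238 0.219  0.02  ] [0.5239 0.2188 0.0212]
bolt [255.32 171.91] [246, 160, 19, 25, 334] [0.5214 0.2043 0.02  ] [0.5232 0.2034 0.0322]
bolt [287.16 172.57] [276, 160, 21, 25, 255] [0.5191 0.1818 0.02  ] [0.5197 0.1818 0.0234]
bolt [195.68 174.46] [195, 166, 3, 19, 37] [0.5229 0.2469 0.02  ] [0.5231 0.2466 0.0215]
(278, 262) [0.4906 0.1902 0.1136] [0.4964 0.1897 0.1276]
(279, 326) [0.4898 0.1897 0.1686] [0.4907 0.1896 0.1701]
[0.4959 0.1975 0.115 ]
[0.4992 0.1895 0.1145]
[0.4945 0.1821 0.1146]
[0.4853 0.1901 0.169 ]
[0.4895 0.1928 0.1703]
```

```bash
python3 -m crank '-.0163 .0404 0 0;-.0163 .0404 0 0;0 0 -.04 0;0 0 -.045 0;0 0 -.045 0';python3 -m crank '0 0 0 0;0 0 0 0;0 0 0 0;0 0 0 0;0 0 0 0'
python3 - <<'E'
from h import *
v=snap("wrist","w4")
from station import ctrl
o=ctrl.get_obs(); print(o["tool_pos"],o["opening"],o["grip_force"],R.from_rotvec(o["tool_rot"]).as_matrix().round(3).tolist())
E
```

```text
t: 4.42
tool_pos: [0.4807, 0.2229, 0.0736]
tool_rot: [-3.139, 0.133, -0.003]
contact_force: [0.2, -0.7, -1.0]
opening: 0.0107
grip_force: 39.3
t: 4.83
tool_pos: [0.4813, 0.2237, 0.0756]
tool_rot: [-3.138, 0.133, -0.005]
contact_force: [-0.5, 0.4, -0.2]
opening: 0.0104
grip_force: 39.3
[0.48111534 0.22369294 0.07538212] 0.010907851690585592 39.32990491390228 [[0.996, -0.084, 0.003], [-0.084, -0.996, 0.001], [0.003, -0.001, -1.0]]
```

View pics/w4.png

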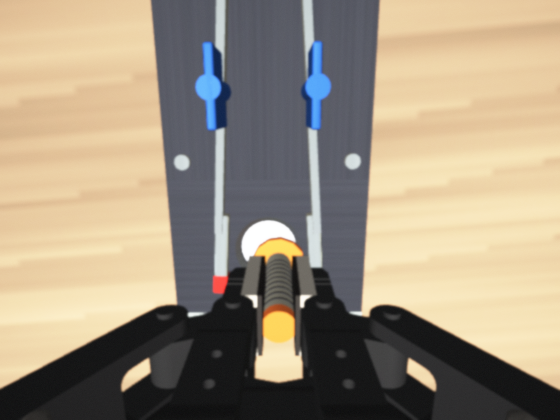

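The held disc is still at (278,262). The nest's white floor spans columns 241–296 with its top edge near row 220, partly hidden by the disc. I'll fit a circle to the visible rim.

```bash
python3 - <<'E'
from h import *
from scipy.optimize import least_squares
v=load("pics/w4.npz")
def fit(lo,hi,b,z,r,keep):
    h=cv2.cvtColor(v["im"],cv2.COLOR_RGB2HSV); m=cv2.inRange(h,lo,hi); k=m*0; x0,y0,x1,y1=b;k[y0:y1,x0:x1]=1
    c=max(cv2.findContours(m*k,0,1)[0],key=cv2.contourArea)[:,0]; c=np.array([p for p in c if keep(p)])
    P=np.array([onz(v,p,z)[:2] for p in c])
    s=least_squares(lambda q:np.hypot(*(P-q[:2]).T)-(r if r else q[2]),np.r_[P.mean(0),.014],loss="soft_l1",f_scale=.0005)
    print(s.x.round(4),len(c),np.abs(s.fun).mean().round(5)); return s.x
n=fit((0,0,170),(180,60,255),(235,212,300,262),.015,0,lambda p:p[1]<232 or p[0]<250)
f=fit((5,140,110),(25,255,255),(245,232,312,275),.0505,.013,lambda p:p[1]<256)
t=onz(v,(279,326),.0455+.06); print(t, n[:2]-f[:2],(n[:2]-f[:2])/.5, (n[:2]-t[:2]))
for nm,z in (("blue",.061),):
    for c,s in blobs(v,(100,120,50),(125,255,255),None,30): print(c,s,onz(v,c,z).round(4))
for u in ((208,87),(318,87)): print(onz(v,u,.061).round(4))
for u in ((181.5,162),(353,161)): print(onz(v,u,.02).round(4))
E
```

```text
[0.4735 0.2311 0.0157] 81 0.00023
[0.4763 0.2247 0.014 ] 85 0.00183
[0.47662467 0.22457507 0.1055    ] [-0.00273262  0.00637814] [-0.00546524  0.01275627] [-0.00308473  0.00648756]
[212.47  87.59] [195, 41, 36, 90, 1860] [0.56   0.2446 0.061 ]
[315.16  86.54] [301, 41, 30, 89, 1488] [0.5568 0.203  0.061 ]
[0.5604 0.2463 0.061 ]
[0.5566 0.2019 0.061 ]
[0.5269 0.2728 0.02  ]
[0.5196 0.181  0.02  ]
```

```bash
python3 -m crank '-.006 .0128 0 0;0 0 0 0;0 0 -.015 0;0 0 -.015 0;0 0 -.015 0';python3 -m crank '0 0 -.006 0;0 0 -.006 0;0 0 -.004 0;0 0 0 0;0 0 0 0'
python3 - <<'E'
from h import *
v=snap("wrist","w5");s=snap("scene","s5")
a=cv2.resize(s["im"][130:230,290:450],None,fx=4,fy=4,interpolation=2)
b=v["im"][180:380,140:420]; b=cv2.resize(b,(560,400)); w=np.zeros((400,800,3),np.uint8); w[:, :400]=a[:,60:460]; w[:,400:]=b[:,80:480]; cv2.imwrite("pics/c5.png",w[:,:,::-1])
E
```

```text
t: 5.3
tool_pos: [0.4766, 0.23, 0.0502]
tool_rot: [3.139, -0.132, -0.001]
contact_force: [0.5, 0.7, -0.6]
opening: 0.0109
grip_force: 39.3
t: 5.72
tool_pos: [0.4765, 0.2298, 0.0451]
tool_rot: [3.137, -0.131, -0.005]
contact_force: [-8.2, -2.9, 15.5]
opening: 0.0108
grip_force: 41.1
```

View pics/c5.png

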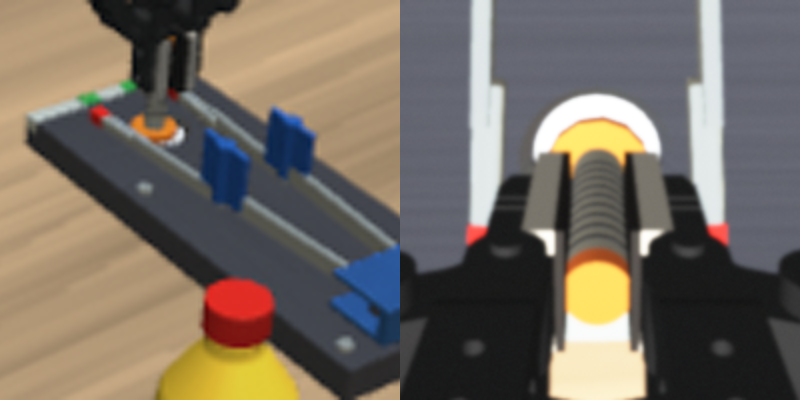

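The crop shows the disc in the nest's mouth with a white crescent on the far side, and the contact force is 15 N. I'll check the heights from depth.

```bash
python3 - <<'E'
from h import *
v=load("pics/w5.npz")
h=cv2.cvtColor(v["im"],cv2.COLOR_RGB2HSV); m=cv2.inRange(h,(5,140,110),(25,255,255))
def stat(m,b):
    P=np.array([dep(v,(x,y)) for y in range(b[1],b[3]) for x in range(b[0],b[2]) if m[y,x]]); print(len(P),np.median(P,0).round(4),np.percentile(P[:,2],[15,85]).round(4))
stat(m,(250,240,310,254)); stat(m,(255,310,305,340))
w=cv2.inRange(h,(0,0,170),(180,60,255)); stat(w,(245,228,305,240))
stat(m*0+1,(215,200,245,240)); stat(m*0+1,(170,200,195,240))
from station import ctrl
o=ctrl.get_obs(); print(o["tool_pos"],o["contact_force"],o["wrist_torque"])
E
```

```text
154 [0.4816 0.2275 0.0209] [0.0202 0.0217]
916 [0.4738 0.231  0.0764] [0.0757 0.077 ]
470 [0.4858 0.2299 0.0168] [0.016  0.0176]
1200 [0.4979 0.2511 0.0222] [0.0209 0.0323]
1000 [0.4985 0.2741 0.0213] [0.0206 0.0219]
[0.47650872 0.22977067 0.04512728] [-9.79879762 -3.45184078 15.26165905] [-0.60699212  1.68384559  0.0223644 ]
```

The disc top is flush with the plate (0.0209 against 0.0213 m) and the stem top reads 0.076 m, so the foot is seated. I'll release it and lift.

```bash
python3 -m crank '0 0 0 0;0 0 0 0;0 0 0 0;0 0 0 0;0 0 0 0' 35;python3 -m crank '0 0 .01 0;0 0 .03 0;0 0 .05 0;0 0 .05 0;0 0 0 0'
python3 -m crank '.045 -.003 0 0;.045 -.003 0 0;.04 -.003 0 0;.03 -.002 0 0;0 0 0 0' 80
python3 - <<'E'
from h import *
v=snap("wrist","w6")
h=cv2.cvtColor(v["im"],cv2.COLOR_RGB2HSV)
for u,s in blobs(v,(100,120,50),(125,255,255),None,50): print("blue",u,s,onz(v,u,.061).round(4))
t=snap("top","t6")
for c,s in blobs(t,(5,140,110),(25,255,255),(140,235,210,295)): print("or",c,s,onz(t,c,.075).round(4))
from station import ctrl
o=ctrl.get_obs(); print(o["tool_pos"],o["contact_force"],R.from_rotvec(o["tool_rot"]).as_matrix().round(3).tolist())
E
```

```text
t: 6.23
tool_pos: [0.4768, 0.2299, 0.0428]
tool_rot: [3.139, -0.132, -0.001]
contact_force: [0.3, 0.7, -0.1]
opening: 0.0296
grip_force: 0.0
t: 6.65
tool_pos: [0.4805, 0.2311, 0.1193]
tool_rot: [-3.135, 0.132, -0.015]
contact_force: [0.6, 0.0, 0.9]
opening: 0.0303
grip_force: 0.0
t: 7.07
tool_pos: [0.5592, 0.224, 0.1133]
tool_rot: [-3.139, 0.134, -0.002]
contact_force: [-0.5, -0.2, 0.2]
opening: 0.068
grip_force: 0.0
blue [277.83  31.39] [220, 0, 116, 66, 7292] [0.6636 0.216  0.061 ]
blue [241.52 233.85] [231, 201, 22, 67, 822] [0.5626 0.2451 0.061 ]
blue [317.11 233.28] [307, 200, 22, 67, 832] [0.5594 0.2032 0.061 ]
or [173.4 263. ] [172, 261, 3, 5, 5] [0.4744 0.2054 0.075 ]
or [163.   264.86] [162, 263, 3, 5, 7] [0.4712 0.2255 0.075 ]
[0.55667949 0.22433253 0.11276008] [ 0.50292122 -0.94609052 -0.68973235] [[0.996, -0.084, -0.001], [-0.084, -0.996, -0.0], [-0.001, 0.0, -1.0]]
```

View pics/w6.png

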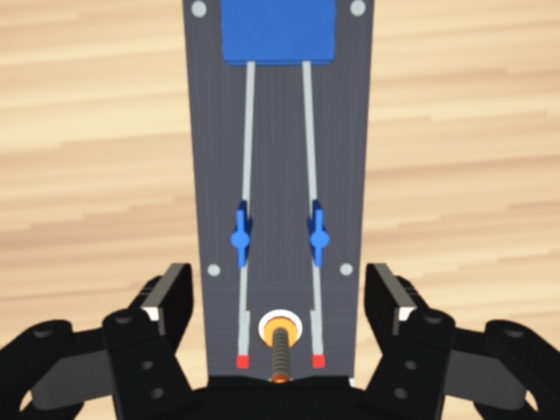

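The foot stands free in the nest at (280,328). The ribs at (240,240) and (319,240) are centred on the finger line at column 279. I'll descend onto the grips.

```bash
python3 -m crank '.004 0 -.04 0;0 0 -.045 0;0 0 -.045 0;0 0 -.04 0;0 0 0 0';python3 -m crank '0 0 0 0;0 0 0 0;0 0 0 0;0 0 0 0;0 0 0 0' 52 40
python3 -m crank '0 0 0 0;0 0 0 0;0 0 0 0;0 0 0 0;0 0 0 0' 48
python3 - <<'E'
from h import *
v=snap("wrist","w7")
for c,s in blobs(v,(0,150,80),(5,255,255),(150,300,420,420),20)+blobs(v,(175,150,80),(180,255,255),(150,300,420,420),20): print("red",c,s,onz(v,c,.0295).round(4))
t=snap("top","t7")
for c,s in blobs(t,(0,130,80),(6,255,255),(140,250,210,295)): print("red top",c,s,onz(t,c,.0295).round(4))
E
```

```text
t: 7.58
tool_pos: [0.5539, 0.2236, 0.023]
tool_rot: [3.136, -0.131, -0.015]
contact_force: [-1.2, 0.5, -1.1]
opening: 0.0684
grip_force: 0.0
t: 8.0
tool_pos: [0.5577, 0.2246, 0.0294]
tool_rot: [3.139, -0.132, -0.004]
contact_force: [-4.7, -1.4, 0.1]
opening: 0.0448
grip_force: 6.4
t: 8.42
tool_pos: [0.5576, 0.2247, 0.0297]
tool_rot: [3.139, -0.131, -0.004]
contact_force: [-7.2, -1.4, 3.2]
opening: 0.041
grip_force: 7.5
red top [142.48 253.24] [140, 250, 6, 9, 29] [0.4952 0.2827 0.0295]
red top [147.62 285.06] [140, 270, 19, 25, 236] [0.4312 0.27   0.0295]
red top [173.5  273.29] [172, 272, 4, 4, 14] [0.4539 0.2178 0.0295]
```

View pics/w7.png

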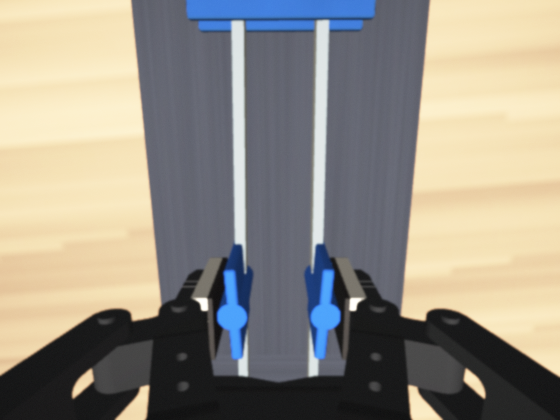

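The wrist view shows the pads on the ribs at (232,317) and (326,317), but the tips are hidden by the gripper. I'll measure the leaf angles from the wrist view and the tips from the scene view.

```bash
cat > tips.py <<'E'
from h import *
yaw=np.deg2rad(-4.7); ex=np.array([np.cos(yaw),np.sin(yaw)]); ey=np.array([-ex[1],ex[0]]); N=np.array([.4737,.2308])
def stn(p): d=p[:2]-N; return np.array([d@ex-.085,d@ey])*1000
def leaves(v,r0,r1,b):
    h=cv2.cvtColor(v["im"],cv2.COLOR_RGB2HSV); m=cv2.inRange(h,(0,0,120),(180,60,255))
    out=[]
    for x0,x1 in b:
        P=[]
        for y in range(r0,r1):
            xs=np.where(m[y,x0:x1])[0]
            if 5<=len(xs)<=22: P.append(stn(onz(v,(x0+xs.mean(),y),.034)))
        P=np.array(P); k=np.polyfit(P[:,0],P[:,1],1); out.append((k[0],np.polyval(k,0),len(P)))
    return np.array(out)
def tips(s,box):
    return [(c,st[4],stn(onz(s,c,.0285)).round(1)) for c,st in blobs(s,(0,130,70),(6,255,255),box,6)+blobs(s,(174,130,70),(180,255,255),box,6)]
E
python3 - <<'E'
from tips import *
a=leaves(load("pics/w6.npz"),75,190,((235,262),(300,325))); b=leaves(load("pics/w7.npz"),45,230,((225,252),(308,335)))
print(a.round(4),b.round(4),(b-a).round(4))
s=snap("scene","s7")
print("open",tips(load("pics/scene0.npz"),(310,140,365,185))); print(tips(s,(310,140,365,185)))
c=cv2.resize(s["im"][135:215,300:420],None,fx=6,fy=6,interpolation=2); cv2.imwrite("pics/c7.png",c[:,:,::-1])
E
```

```text
[[-6.38000e-02  2.23533e+01  1.15000e+02]
 [ 6.73000e-02 -2.13248e+01  1.15000e+02]] [[-1.87000e-02  1.73627e+01  1.85000e+02]
 [ 4.00000e-03 -1.39924e+01  1.85000e+02]] [[ 4.5100e-02 -4.9905e+00  7.0000e+01]
 [-6.3300e-02  7.3324e+00  7.0000e+01]]
open [(array([348.38, 151.92]), 13, array([-98.3,  22.8])), (array([329.08, 158.15]), 13, array([-98.7, -30.4]))]
[(array([334.29, 156.5 ]), 14, array([-98.5, -16.3]))]
```

View pics/c7.png

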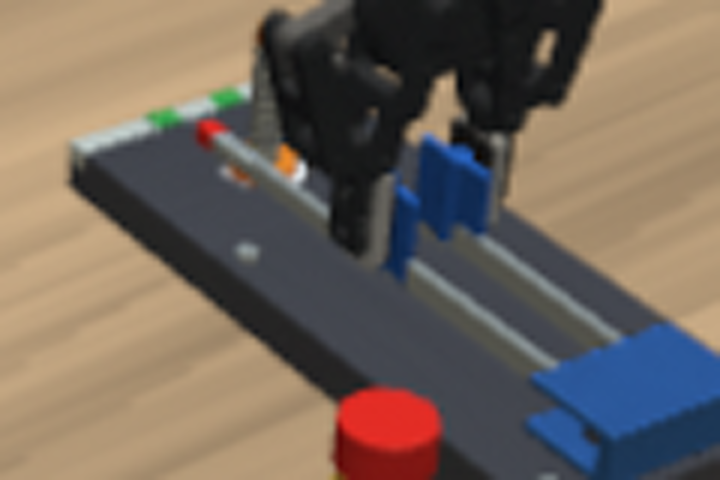

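The scene crop shows the right tip (red, at (334,156)) about 14 mm in, and the foot still in the nest. The leaf angles are 0.045 rad (left) and 0.063 rad (right), which makes a gap of about 22 mm. I'll shift 1 mm towards the right leaf and close further.

```bash
python3 -m crank '0 -.0022 0 0;0 0 0 0;0 0 0 0;0 0 0 0;0 0 0 0' 45.5
python3 -m crank '0 0 0 0;0 0 0 0;0 0 0 0;0 0 0 0;0 0 0 0'
python3 - <<'E'
from tips import *
v=snap("wrist","w8"); s=snap("scene","s8"); t=snap("top","t8")
a=leaves(load("pics/w6.npz"),75,190,((235,262),(300,325))); b=leaves(v,45,230,((225,252),(308,335)))
d=(b-a); print(b.round(4),d.round(4),"gap",44-200*(d[0,0]-d[1,0]))
print(tips(s,(310,140,365,185)))
for q in (load("pics/top0.npz"),t):
  print("top",[(c,st[4],stn(onz(q,c,.0295)).round(1)) for c,st in blobs(q,(0,130,80),(6,255,255),(150,265,190,280))], [(c,stn(onz(q,c,.02)).round(1)) for c,st in blobs(q,(45,100,80),(80,255,255),(150,278,190,295))])
E
```

```text
t: 8.98
tool_pos: [0.5576, 0.2239, 0.03]
tool_rot: [-3.139, 0.131, 0.005]
contact_force: [-7.1, -0.2, 3.4]
opening: 0.0393
grip_force: 8.0
t: 9.4
tool_pos: [0.5576, 0.224, 0.03]
tool_rot: [-3.139, 0.131, 0.005]
contact_force: [-7.0, -0.7, 3.7]
opening: 0.0391
grip_force: 8.0
[[-3.70000e-03  1.55924e+01  1.85000e+02]
 [ 1.50000e-03 -1.36909e+01  1.85000e+02]] [[ 6.0100e-02 -6.7608e+00  7.0000e+01]
 [-6.5800e-02  7.6340e+00  7.0000e+01]] gap 18.821488032669663
[(array([334.57, 156.5 ]), 14, array([-98.1, -15.8]))]
top [(array([154.15, 271.7 ]), 20, array([-103.2,   25.3])), (array([180.5, 273.5]), 16, array([-103.2,  -28.9]))] [(array([159.69, 284.75]), array([-129. ,   14.1])), (array([173.71, 285.64]), array([-128.8,  -14.9]))]
top [(array([173.19, 273.31]), 16, array([-103.8,  -14. ])), (array([150.4, 277. ]), 5, array([-114.2,   31.7]))] [(array([173.91, 285.91]), array([-129.3,  -15.4]))]
```

```bash
python3 - <<'E'
from tips import *
for f,b,rows in (("w6",((235,262),(300,325)),range(80,190,20)),("w8",((225,252),(308,335)),range(45,230,20))):
    v=load(f"pics/{f}.npz"); h=cv2.cvtColor(v["im"],cv2.COLOR_RGB2HSV); m=cv2.inRange(h,(0,0,120),(180,60,255)); pl=cv2.inRange(h,(100,0,30),(140,110,110))
    for y in rows:
        lr=[]
        for x0,x1 in b: xs=np.where(m[y,x0:x1])[0]; lr.append(stn(onz(v,(x0+xs.mean(),y),.034)))
        xs=np.where(pl[y,110:440])[0]+110; e=[stn(onz(v,(x,y),.02)) for x in (xs[0],xs[-1])]
        print(f,y,"leaf y",round(lr[0][1],2),round(lr[1][1],2),"mid",round((lr[0][1]+lr[1][1])/2,2),"x",lr[0][0].round(),"plate",e[0][1].round(1),e[1][1].round(1),"mid",round((e[0][1]+e[1][1])/2,2))
E
```

```text
w6 80 leaf y 16.82 -15.59 mid 0.61 x 86.0 plate 54.7 -53.5 mid 0.61
w6 100 leaf y 17.66 -16.34 mid 0.66 x 75.0 plate 54.8 -53.5 mid 0.66
w6 120 leaf y 18.52 -17.1 mid 0.71 x 63.0 plate 54.4 -53.0 mid 0.71
w6 140 leaf y 18.81 -17.89 mid 0.46 x 52.0 plate 54.6 -53.0 mid 0.76
w6 160 leaf y 19.72 -18.71 mid 0.51 x 40.0 plate 54.7 -53.1 mid 0.82
w6 180 leaf y 20.64 -19.54 mid 0.55 x 28.0 plate 54.2 -53.2 mid 0.55
w8 45 leaf y 15.3 -13.52 mid 0.89 x 89.0 plate 53.1 -53.9 mid -0.41
w8 65 leaf y 15.34 -13.51 mid 0.91 x 82.0 plate 40.2 -53.8 mid -6.79
w8 85 leaf y 15.38 -13.51 mid 0.93 x 75.0 plate 22.7 -53.8 mid -15.51
w8 105 leaf y 15.41 -13.69 mid 0.86 x 69.0 plate 21.9 -53.7 mid -15.91
w8 125 leaf y 15.27 -13.5 mid 0.89 x 62.0 plate 22.2 -53.2 mid -15.52
w8 145 leaf y 15.49 -13.68 mid 0.91 x 54.0 plate 13.5 -53.5 mid -20.02
w8 165 leaf y 15.35 -13.49 mid 0.93 x 47.0 plate 13.3 12.9 mid 13.09
w8 185 leaf y 15.58 -13.68 mid 0.95 x 39.0 plate 13.5 -53.4 mid -19.95
w8 205 leaf y 15.43 -13.68 mid 0.88 x 31.0 plate 39.8 -23.0 mid 8.38
w8 225 leaf y 15.67 -13.67 mid 1.0 x 23.0 plate 13.5 -53.2 mid -19.87
```

The top and scene views, and the leaf-to-plate-edge comparison, all agree that the right leaf is at about 0.072 rad and the left at about 0.054. I'll shift another 1 mm and close slightly.

```bash
python3 -m crank '0 -.002 0 0;0 0 0 0;0 0 0 0;0 0 0 0;0 0 0 0' 44.2
python3 -m crank '0 0 0 0;0 0 0 0;0 0 0 0;0 0 0 0;0 0 0 0'
python3 - <<'E'
from tips import *
v=snap("wrist","w9")
a=leaves(load("pics/w6.npz"),75,190,((235,262),(300,325))); b=leaves(v,45,230,((225,252),(308,335)))
d=(b-a); print(b.round(4),d.round(4),"gap",44-200*(d[0,0]-d[1,0]))
q0=load("pics/top0.npz")
for i in range(3):
  s=snap("scene",f"s9{i}"); t=snap("top",f"t9{i}")
  print(tips(s,(310,140,365,185)),[(c,st[4],stn(onz(t,c,.0295)).round(1)) for c,st in blobs(t,(0,130,80),(6,255,255),(160,265,190,280))])
w=v["im"]; h=cv2.cvtColor(w,cv2.COLOR_RGB2HSV)
# plate edges from saturation/brightness gradient
for f in("w6","w9"):
  v=load(f"pics/{f}.npz"); g=cv2.GaussianBlur(cv2.cvtColor(v["im"],cv2.COLOR_RGB2GRAY).astype(float),(3,3),0)
  E=[[],[]]
  for y in range(80,190,4):
    gx=np.gradient(g[y]); 
    for k,(x0,x1,sg) in enumerate(((120,225,-1),(340,440,1))):
      p=x0+int(np.argmax(sg*gx[x0:x1])); n=sg*gx[p-2:p+3]; E[k].append(stn(onz(v,((n*np.arange(p-2,p+3)).sum()/n.sum(),y),.02)))
  for e in E: e=np.array(e); k=np.polyfit(e[:,0],e[:,1],1); r=e[:,1]-np.polyval(k,e[:,0]); print(f,"edge slope",k[0].round(4),"y@0",k[1].round(2),"y@57",np.polyval(k,57).round(2),"rms",r.std().round(2))
c=cv2.resize(t["im"][240:300,140:220],None,fx=6,fy=6,interpolation=2); c2=cv2.resize(s["im"][135:195,300:380],None,fx=6,fy=6,interpolation=2); cv2.imwrite("pics/c9.png",np.vstack([c,c2])[:600,:,::-1] if 0 else np.hstack([c[:, :390],c2[:, :400]])[:,:,::-1])
E
```

```text
t: 9.97
tool_pos: [0.5575, 0.2232, 0.0301]
tool_rot: [-3.138, 0.131, 0.005]
contact_force: [-8.6, 0.6, 4.1]
opening: 0.0383
grip_force: 8.3
t: 10.38
tool_pos: [0.5575, 0.2232, 0.0301]
tool_rot: [-3.138, 0.131, 0.005]
contact_force: [-8.2, 1.6, 4.3]
opening: 0.0379
grip_force: 8.3
[[ 6.80000e-03  1.43836e+01  1.85000e+02]
 [ 6.30000e-03 -1.40792e+01  1.85000e+02]] [[ 7.0700e-02 -7.9697e+00  7.0000e+01]
 [-6.1000e-02  7.2456e+00  7.0000e+01]] gap 17.6716226657511
[(array([334.33, 156.67]), 15, array([-97.8, -16.7]))] [(array([173.5 , 273.29]), 14, array([-103.7,  -14.6]))]
[(array([334.33, 156.67]), 15, array([-97.8, -16.7]))] [(array([173.5 , 273.29]), 14, array([-103.7,  -14.6]))]
[(array([334.44, 156.56]), 16, array([-98.1, -16.2]))] [(array([173.5 , 273.29]), 14, array([-103.7,  -14.6]))]
w6 edge slope 0.0024 y@0 55.51 y@57 55.65 rms 0.07
w6 edge slope 0.0028 y@0 -54.63 y@57 -54.48 rms 0.06
w9 edge slope 0.0025 y@0 55.72 y@57 55.86 rms 0.04
w9 edge slope 0.002 y@0 -54.83 y@57 -54.71 rms 0.04
```

View pics/c9.png

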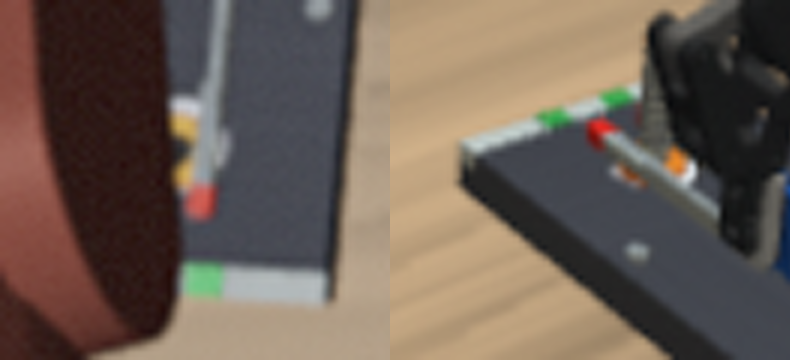

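The top and scene crops show the right tip lying over the disc beside the green mark, with the foot upright and clear of it. The plate-edge fits (0.05 mm rms) confirm the wrist angles of 0.071 and 0.061 rad. So the gap is about 17.5 mm, with the pair roughly 0.4 mm towards the right side. One last trim should do it.

```bash
python3 -m crank '0 .0008 0 0;0 0 0 0;0 0 0 0;0 0 0 0;0 0 0 0' 43.9
python3 -m crank '0 0 0 0;0 0 0 0;0 0 0 0;0 0 0 0;0 0 0 0'
python3 - <<'E'
from tips import *
a=leaves(load("pics/w6.npz"),75,190,((235,262),(300,325)))
from station import ctrl
for i in range(3):
  v=snap("wrist",f"w10{i}"); b=leaves(v,45,230,((225,252),(308,335)))
  d=(b-a); print(d.round(4).tolist(),"gap",44-200*(d[0,0]-d[1,0]),44-1.74*(-d[0,1]+d[1,1]),ctrl.get_obs()["opening"])
s=snap("scene","s10")
print([ (c,st[4]) for c,st in blobs(s,(4,150,120),(20,255,255),(310,120,370,185))])
E
```

```text
t: 11.15
tool_pos: [0.5575, 0.2236, 0.0301]
tool_rot: [-3.138, 0.131, 0.005]
contact_force: [-8.0, 1.3, 4.2]
opening: 0.0381
grip_force: 8.4
t: 11.57
tool_pos: [0.5575, 0.2236, 0.0301]
tool_rot: [-3.138, 0.131, 0.005]
contact_force: [-8.3, 0.6, 4.0]
opening: 0.0374
grip_force: 8.4
[[0.0689, -7.7577, 70.0], [-0.0656, 7.752, 70.0]] gap 17.11241167292868 17.013113031413955 0.03782323803795403
[[0.069, -7.7639, 70.0], [-0.0655, 7.7474, 70.0]] gap 17.096317525841425 17.01031135510311 0.037229614505731666
[[0.069, -7.7601, 70.0], [-0.0655, 7.7511, 70.0]] gap 17.100229653580307 17.010547353221472 0.03757338992740658
[(array([347.3, 161.2]), 10)]
```

The gap is 17.0–17.1 mm, centred and steady, so I'm handing in.

```bash
python3 -c "
from station import ctrl
print(ctrl.finish_job())"
```

```text
the job is handed in; nothing more can be done
None
```

The orange foot stands seated in the nest, and I handed the job in with the gripper still holding the tweezers at a measured tip gap of about 17 mm, steady and centred on the stem.

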